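# Trip the tip bucket with test masses and set it again

## Robot

A 6-joint arm with a two-finger parallel gripper is mounted at the origin on the work surface. World frame = base frame: x ahead of the robot, y to its left, z up, the work surface at z = 0. Lengths are in mm, angles in rad, forces in N, time in s.
With the tool pointing down it reaches from about 350 to 975 mm from the base axis. Payload 7.1 kg.
Tool frame: the origin (TCP) lies between the finger pads; the fingertips stand 17 mm ahead of it and the grasp point (between the pads) lies 2 mm behind it (tip_reach is the y of the fingertips in the tool frame, in mm); y points along the fingers, x is the direction in which the jaws open and shut, and the axes are right-handed (so a half turn about y gives the same grasp; the last joint's range is limited). The gripper opens to 88 mm and grips with 3 to 60 N. Pads are 20 mm wide; open, the fingers measure 115 mm over their backs; the gripper's body (75 mm by 178 mm) begins 61 mm behind the grasp point.
Start: joints at [1.305, 0.423, 1.63, -0, 1.089, -0.019], TCP at [152.657, 606.053, 239.675] pointing down, gripper open.
Joint ranges: [-3, 3], [-0.9, 2.11], [0.09, 2.58], [-1.31, 4.45], [0.11, 2.69], [-2.54, 2.54]. Speed limits (rad/s): [2.39, 2.39, 3.01, 3.14, 3.14, 3.14].

## Interface

Orientations are given as a rotation vector (axis times angle).
In Python, from workcell import get_obs, get_image, camera_model, close_job, silhouettes, tip_of, tip_reach gives the robot as it stands. The module is installed in compiled form; this text tells all that it offers.
- The arm moves only by the tool arm_command, never from a script. Its argument "targets" is a list of rows, each a list of 4 numbers: the shift along the tool's x, y, z in mm, then the turn about the tool's y in rad. A call has 1 to 20 rows; each row shifts and turns the commanded pose from where the row before left it, along the tool's axes as they then stand; what a row does not reach is not made up. A row lasts 1/12 s, in which the tool goes at most 41.7 mm and 7.16 degrees, less where a joint would pass 70% of its speed; a pose out of reach is approached as far as the arm can. A call is refused whole if a number of a shift passes 41.7 or a number of a turn 0.125, either way. A call with a gripper value outside its range is refused whole. "gripper" is the opening in per cent of the stroke, from 0 (shut) to 100 (fully open), set as the call begins (left out, the last holds). The fingers move at their own pace and stop on an object; the grip force is fixed at half the most. Time passes only in rows, so rows that do not move let the fingers close. It gives the time, the measured TCP pose, the force and the opening at its end, in the units of the state.
- get_obs(): the state, without advancing time (a new reading comes with each control period).
- get_image(name): name is "scene" or "top" or "wrist"; returns the picture (384x512x3 uint8, blue, green, red); there is no depth.
- camera_model(name): a dict with "mtx" (3x3 intrinsics, pixels), "position" and "orientation" of the camera in the world. Camera axes: x right, y up, looking along -z (the intrinsics and any distortion apply to the point x, -y, -z); pixel columns grow to the right and rows downward; lengths in mm; the calibration is good to about 2 mm. A picture is of the moment at which its call begins: read the wrist's pose just before it. camera_model takes no time and is no camera call; for the wrist camera it gives the pose at the moment of the call.
- close_job(): hands the job in, once; it reports no verdict.
Trained networks look in the newest picture that a camera, given by its name, has taken for a name from the list of things; names that differ only in an ending like _2 or _b are one class to them, and where a whole thing is asked for, a point or a joint stands for the part that bears it (a point fixed in the world has none). Each returns a list of dicts, best first, with "conf" (0 to 1); they miss things now and then, are a little off and sometimes report something else, mostly with a low value. They report only what shows in the picture. A call takes as long as a camera call. They do not tell look-alikes from the thing itself.
- silhouettes(camera, thing): "pixels" (384x512 bool, what is visible of it) and "at" ([column, row] in pixels, amid what is visible of it).
- tip_of(camera, thing): "at" ([column, row] in pixels: a listed point, or the origin of a listed thing).
The state is a dict: "t": time; "qpos": joint angles; "qvel": joint speeds; "joint_torque": joint torques, N m; "ee_pos": TCP position; "orientation": TCP orientation; "ft_force": force on the tool from outside, world axes, zero at the start; "moment": the same for the moment, N m; "width": finger opening in mm.
Only numpy, scipy, OpenCV 4.12 (cv2) and the standard library are available. Lean on these libraries where they do the work, as an engineer would, in place of code of your own. Each camera call takes 0.05 s, during which the arm holds its last target. There are 200 camera calls.

## Task

Set the finned test masses one at a time in the yellow tip bucket, letting go of each, until their weight makes the bucket trip and dump them in its white tray; do not push the bucket over, and leave the masses that were not needed standing where they are. Then set the tipped bucket back upright, empty and ready for the next run. Leave the soap bottle, the cup and the beaker alone.

Things in the scene. Friction and masses are not known exactly. Their poses are not given: they have to be found in the camera images.
- rig: fixed rig. Origin: on the bench, straight below the middle of the bucket's hinge; x = level direction in which it dumps, y along the hinge, z up. White catch tray: x -40 to 280, y -130 to 130, rim 50 high, walls and floor 6. Two blue uprights at y = -100 and 100 (50 in x, 8 thick, 170 high) carry the hinge 150 above the bench.
- bucket (a joint): tilt of the yellow bucket, rad: 0 upright on its stop, 1.22 fully tipped, open front down. Over-centre: empty, it falls upright by itself below about 0.6 and stays tipped above. One mass never trips it, two or three do (differs from run to run): it starts to turn once the mass is let go, is down in 1 to 2 s, and the masses slide into the tray. Resetting takes 3 to 6 N at the counterweight.
- bucket_floor (a point): centre of the bucket's inner floor; upright it is 52 ahead (rig x) of the hinge and 6 above it, axes as the rig's; turns with the bucket. Inside 84 (x) by 160 (y); back wall 42 above the floor, side walls 34, front and top open. Three masses fit side by side at y = -50, 0, 50, long side along x, centred in x; black lines divide the places.
- counterweight (a point): centre of the red counterweight, a round bar 28 in diameter, 130 long along rig y, on two arms behind the bucket; it swings with it. Upright: 75 behind (rig -x) and 70 above the hinge. Fully tipped: 40 ahead, 94 above. Then its front (rig +x) side is free, to be pushed towards rig -x with shut fingers from above.
- tray_floor (a point): centre of the catch tray's floor, 120 ahead of the hinge, 8 above the bench; axes as the rig's.
- mass1: one of four alike test masses: aluminium block 64 long (its x) x 40 wide (y) x 36 high, with an upright blue grip fin on top, centred, 44 long (x) x 12 thick (y), from 36 to 70 above the bench. About 0.3 kg. Origin: centre of the underside, z up. Stands on the bench at any yaw; a half turn looks the same.
- mass2: one of four alike test masses: aluminium block 64 long (its x) x 40 wide (y) x 36 high, with an upright blue grip fin on top, centred, 44 long (x) x 12 thick (y), from 36 to 70 above the bench. About 0.3 kg. Origin: centre of the underside, z up. Stands on the bench at any yaw; a half turn looks the same.
- mass3: one of four alike test masses: aluminium block 64 long (its x) x 40 wide (y) x 36 high, with an upright blue grip fin on top, centred, 44 long (x) x 12 thick (y), from 36 to 70 above the bench. About 0.3 kg. Origin: centre of the underside, z up. Stands on the bench at any yaw; a half turn looks the same.
- mass4: one of four alike test masses: aluminium block 64 long (its x) x 40 wide (y) x 36 high, with an upright blue grip fin on top, centred, 44 long (x) x 12 thick (y), from 36 to 70 above the bench. About 0.3 kg. Origin: centre of the underside, z up. Stands on the bench at any yaw; a half turn looks the same.
- soap: bystander: blue bottle with a white cap, 56 diameter, 170 high; origin at the centre of its underside.
- cup: bystander: paper cup, 76 diameter at the rim, 95 high; origin at the centre of its underside.
- beaker: bystander: glass beaker, 68 diameter, 85 high; origin at the centre of its underside.
Mind the look-alikes: they are no part of the job. What is shaped like the mass3 but pink or turquoise is not meant.

How it is judged (in metres and radians):
On the way, in this order (a step that is already met when the one before it is completed fails the run):
1. a test mass stands in the upright bucket, let go (((x of mass1 in the frame of bucket_floor between -0.045 and 0.045 m and y of mass1 in the frame of bucket_floor between -0.08 and 0.08 m and z of mass1 in the frame of bucket_floor between -0.01 and 0.012 m and contact force between the fingers and mass1 below 0.2 N and linear speed of mass1 below 0.05 m/s) or (x of mass2 in the frame of bucket_floor between -0.045 and 0.045 m and y of mass2 in the frame of bucket_floor between -0.08 and 0.08 m and z of mass2 in the frame of bucket_floor between -0.01 and 0.012 m and contact force between the fingers and mass2 below 0.2 N and linear speed of mass2 below 0.05 m/s) or (x of mass3 in the frame of bucket_floor between -0.045 and 0.045 m and y of mass3 in the frame of bucket_floor between -0.08 and 0.08 m and z of mass3 in the frame of bucket_floor between -0.01 and 0.012 m and contact force between the fingers and mass3 below 0.2 N and linear speed of mass3 below 0.05 m/s) or (x of mass4 in the frame of bucket_floor between -0.045 and 0.045 m and y of mass4 in the frame of bucket_floor between -0.08 and 0.08 m and z of mass4 in the frame of bucket_floor between -0.01 and 0.012 m and contact force between the fingers and mass4 below 0.2 N and linear speed of mass4 below 0.05 m/s)) and value of joint bucket below 0.06 rad and contact force between each of the fingers, the arm and bucket below 0.3 N), for 0.2 s.
2. the bucket has tripped over by itself, the robot not touching it (value of joint bucket above 1.1 rad and contact force between each of the fingers, the arm and bucket below 0.3 N), for 0.2 s.
3. the bucket stands upright again, untouched, and at least two masses lie in the tray (value of joint bucket below 0.06 rad and velocity of joint bucket between -0.1 and 0.1 rad/s and contact force between each of the fingers, the arm and bucket below 0.3 N and (((x of mass1 in the frame of tray_floor between -0.16 and 0.16 m and y of mass1 in the frame of tray_floor between -0.13 and 0.13 m and z of mass1 in the frame of tray_floor below 0.1 m and linear speed of mass1 below 0.03 m/s) and (x of mass2 in the frame of tray_floor between -0.16 and 0.16 m and y of mass2 in the frame of tray_floor between -0.13 and 0.13 m and z of mass2 in the frame of tray_floor below 0.1 m and linear speed of mass2 below 0.03 m/s)) or ((x of mass1 in the frame of tray_floor between -0.16 and 0.16 m and y of mass1 in the frame of tray_floor between -0.13 and 0.13 m and z of mass1 in the frame of tray_floor below 0.1 m and linear speed of mass1 below 0.03 m/s) and (x of mass3 in the frame of tray_floor between -0.16 and 0.16 m and y of mass3 in the frame of tray_floor between -0.13 and 0.13 m and z of mass3 in the frame of tray_floor below 0.1 m and linear speed of mass3 below 0.03 m/s)) or ((x of mass1 in the frame of tray_floor between -0.16 and 0.16 m and y of mass1 in the frame of tray_floor between -0.13 and 0.13 m and z of mass1 in the frame of tray_floor below 0.1 m and linear speed of mass1 below 0.03 m/s) and (x of mass4 in the frame of tray_floor between -0.16 and 0.16 m and y of mass4 in the frame of tray_floor between -0.13 and 0.13 m and z of mass4 in the frame of tray_floor below 0.1 m and linear speed of mass4 below 0.03 m/s)) or ((x of mass2 in the frame of tray_floor between -0.16 and 0.16 m and y of mass2 in the frame of tray_floor between -0.13 and 0.13 m and z of mass2 in the frame of tray_floor below 0.1 m and linear speed of mass2 below 0.03 m/s) and (x of mass3 in the frame of tray_floor between -0.16 and 0.16 m and y of mass3 in the frame of tray_floor between -0.13 and 0.13 m and z of mass3 in the frame of tray_floor below 0.1 m and linear speed of mass3 below 0.03 m/s)) or ((x of mass2 in the frame of tray_floor between -0.16 and 0.16 m and y of mass2 in the frame of tray_floor between -0.13 and 0.13 m and z of mass2 in the frame of tray_floor below 0.1 m and linear speed of mass2 below 0.03 m/s) and (x of mass4 in the frame of tray_floor between -0.16 and 0.16 m and y of mass4 in the frame of tray_floor between -0.13 and 0.13 m and z of mass4 in the frame of tray_floor below 0.1 m and linear speed of mass4 below 0.03 m/s)) or ((x of mass3 in the frame of tray_floor between -0.16 and 0.16 m and y of mass3 in the frame of tray_floor between -0.13 and 0.13 m and z of mass3 in the frame of tray_floor below 0.1 m and linear speed of mass3 below 0.03 m/s) and (x of mass4 in the frame of tray_floor between -0.16 and 0.16 m and y of mass4 in the frame of tray_floor between -0.13 and 0.13 m and z of mass4 in the frame of tray_floor below 0.1 m and linear speed of mass4 below 0.03 m/s)))), for 0.3 s.
At the end, for the whole second after the job is handed in: The bucket is upright (joint below 0.06 rad), at rest, empty and untouched; at least two masses lie at rest in the tray (origin within the tray's outline and less than 100 mm above its floor), and every other mass stands within 25 mm of where it started (all of step 3 and ((x of mass1 in the frame of tray_floor between -0.16 and 0.16 m and y of mass1 in the frame of tray_floor between -0.13 and 0.13 m and z of mass1 in the frame of tray_floor below 0.1 m and linear speed of mass1 below 0.03 m/s) or (distance of mass1 from where it was at the start of the episode below 0.025 m and angle between mass1's own z axis and vertical below 0.2 rad)) and ((x of mass2 in the frame of tray_floor between -0.16 and 0.16 m and y of mass2 in the frame of tray_floor between -0.13 and 0.13 m and z of mass2 in the frame of tray_floor below 0.1 m and linear speed of mass2 below 0.03 m/s) or (distance of mass2 from where it was at the start of the episode below 0.025 m and angle between mass2's own z axis and vertical below 0.2 rad)) and ((x of mass3 in the frame of tray_floor between -0.16 and 0.16 m and y of mass3 in the frame of tray_floor between -0.13 and 0.13 m and z of mass3 in the frame of tray_floor below 0.1 m and linear speed of mass3 below 0.03 m/s) or (distance of mass3 from where it was at the start of the episode below 0.025 m and angle between mass3's own z axis and vertical below 0.2 rad)) and ((x of mass4 in the frame of tray_floor between -0.16 and 0.16 m and y of mass4 in the frame of tray_floor between -0.13 and 0.13 m and z of mass4 in the frame of tray_floor below 0.1 m and linear speed of mass4 below 0.03 m/s) or (distance of mass4 from where it was at the start of the episode below 0.025 m and angle between mass4's own z axis and vertical below 0.2 rad))).
It fails at once if the robot pushes the bucket over (value of joint bucket between 0.1 and 0.5 rad and velocity of joint bucket above 0.15 rad/s and contact force between any of the fingers, the arm and bucket above 3 N).
It fails at once if a mass still held in the fingers is pressed on the bucket to tip it (value of joint bucket between 0.12 and 0.5 rad and velocity of joint bucket above 0.15 rad/s and ((contact force between the fingers and mass1 above 2 N and contact force between mass1 and bucket above 1 N) or (contact force between the fingers and mass2 above 2 N and contact force between mass2 and bucket above 1 N) or (contact force between the fingers and mass3 above 2 N and contact force between mass3 and bucket above 1 N) or (contact force between the fingers and mass4 above 2 N and contact force between mass4 and bucket above 1 N))).
It fails at once if the soap bottle is displaced by more than 30 mm or tipped (distance of soap from where it was at the start of the episode above 0.03 m or angle between soap's own z axis and vertical above 0.3 rad).
It fails at once if the cup is displaced by more than 30 mm or tipped (distance of cup from where it was at the start of the episode above 0.03 m or angle between cup's own z axis and vertical above 0.3 rad).
It fails at once if the beaker is displaced by more than 30 mm or tipped (distance of beaker from where it was at the start of the episode above 0.03 m or angle between beaker's own z axis and vertical above 0.3 rad).
It also fails if it takes over 72 s, if anything falls off the work surface, if the arm or the gripper's body presses on something with over 40 N, if the wrist force passes 120 N, or if a joint passes its speed limit or range.

## Working session

There is one attempt and no reset: what is moved stays moved. The work goes in short steps, Python scripts to look and compute and a tool call to move; the robot and the scene stay as the last step left them, time stands still between calls to the robot, and variables do not carry over. Pictures are saved under pics/ and viewed, about 8 in all and at most 12, crops included, and the job is handed in when it is done.

Besides the shell and the picture viewer there is one more tool, called after ">>>" as name(argument=value, ...) on one line, values as JSON. arm_command: Moves the arm, as the interface text tells. Its arguments: {"type":"object","properties":{"targets":{"type":"array","items":{"type":"array","items":{"type":"number"}}},"gripper":{"type":"number"}},"required":["targets"]}

```bash
mkdir -p pics; cat > h.py <<'E'
import numpy as np, cv2
from scipy.spatial.transform import Rotation as R
from workcell import *
def cam(n):
    m=camera_model(n); o=np.array(m["orientation"],float)
    Rm=R.from_rotvec(o).as_matrix() if o.size==3 else (o if o.shape==(3,3) else None)
    return m,np.array(m["mtx"],float),np.array(m["position"],float),Rm
def ray(n,uv):
    m,K,p,Rm=cam(n); a=np.linalg.solve(K,[uv[0],uv[1],1]); return p,Rm@np.array([a[0],-a[1],-a[2]])
def atz(n,uv,z):
    p,d=ray(n,uv); return p+d*(z-p[2])/d[2]
def proj(n,P):
    m,K,p,Rm=cam(n); c=Rm.T@(np.array(P,float)-p); q=K@np.array([c[0],-c[1],-c[2]]); return q[:2]/q[2]
E
python3 - <<'E'
from h import *
print(camera_model("top")); print(camera_model("scene")); print(get_obs())
for n in("top","scene"):
    cv2.imwrite(f"pics/{n}0.png",get_image(n))
for th in("mass1","rig","bucket","soap","cup","beaker"):
    for d in silhouettes("top",th): 
        if d["conf"]>.2: print(th,"sil",round(d["conf"],2),np.round(d["at"]),d["pixels"].sum())
for th in("mass1","rig","bucket_floor","counterweight","tray_floor"):
  for n in("top","scene"):
    for d in tip_of(n,th):
        if d["conf"]>.2: print(n,th,"tip",round(d["conf"],2),np.round(d["at"],1))
E
```

```text
{'mtx': array([[361.81199265,   0.        , 253.79459981],
       [  0.        , 361.81199265, 196.58859649],
       [  0.        ,   0.        ,   1.        ]]), 'position': array([285.7756528 ,  95.28829906, 957.37540332]), 'orientation': array([ 0.16875719, -0.1928085 , -1.67469916])}
{'mtx': array([[359.00713238,   0.        , 256.2186583 ],
       [  0.        , 359.00713238, 186.61621679],
       [  0.        ,   0.        ,   1.        ]]), 'position': array([ 915.45170093, -500.41394458,  879.03729823]), 'orientation': array([0.75299071, 0.25319606, 0.6131222 ])}
{'t': 0.0, 'qpos': array([ 1.30501142e+00,  4.23825308e-01,  1.63069462e+00, -1.45487555e-05,
        1.08859909e+00, -1.90004931e-02]), 'qvel': array([ 8.31030280e-05, -2.45308608e-03,  1.04978113e-03,  9.80467458e-05,
       -4.66722591e-05,  5.26724260e-05]), 'joint_torque': array([ 1.09232482e-03, -5.44622219e+01, -2.73670453e+01,  6.45092083e-02,
        2.27317074e-02, -9.29332464e-05]), 'ee_pos': array([152.51792182, 605.55349017, 238.90956339]), 'orientation': array([-1.31683347, -1.0246329 ,  1.02665818]), '
[... 674 characters left out ...]
1]
top mass1 tip 0.72 [216.7 150.8]
top mass1 tip 0.71 [178.1 286.9]
top mass1 tip 0.56 [220.7 193.4]
scene mass1 tip 0.83 [275.7 174. ]
scene mass1 tip 0.71 [251.9 159.3]
scene mass1 tip 0.68 [285.7 212.3]
scene mass1 tip 0.64 [285.  149.8]
scene mass1 tip 0.58 [308.4 228.8]
scene mass1 tip 0.55 [338.4 209.2]
top rig tip 0.58 [326.  186.5]
scene rig tip 0.75 [223.7 274.7]
top bucket_floor tip 0.71 [363.8 160.1]
scene bucket_floor tip 0.84 [204.8 253.9]
top counterweight tip 0.85 [314.6 166. ]
top counterweight tip 0.66 [216.8 151.8]
scene counterweight tip 0.61 [233.  203.9]
top tray_floor tip 0.72 [368.2 166.1]
scene tray_floor tip 0.78 [198.7 312.3]
scene tray_floor tip 0.28 [271.5 176.9]
```

```bash
python3 - <<'E'
from h import *
a=cv2.imread("pics/top0.png"); b=cv2.imread("pics/scene0.png")
c=cv2.resize(a[110:320,90:340],(700,588),interpolation=cv2.INTER_CUBIC); cv2.imwrite("pics/c1.png",c)
cv2.imwrite("pics/c2.png",cv2.resize(b,(800,600)))
mk=[]
from scipy.spatial import ConvexHull
hsv=cv2.cvtColor(a,cv2.COLOR_BGR2HSV)
for d in silhouettes("top","mass1")[:8]:
    if d["conf"]<.3: continue
    m=d["pixels"]; px=hsv[m]; sat=px[px[:,1]>110]
    # fin: saturated pixels -> ground rect at z=70
    fm=m&(hsv[...,1]>110); ys,xs=np.nonzero(fm)
    print(np.round(d["at"]),"fin hue",np.median(sat[:,0]) if len(sat) else None,len(sat),
     "at z36:",np.round(atz("top",d["at"],30)[:2]))
for th,z in(("bucket_floor",156),("counterweight",220),("tray_floor",8),("rig",0)):
    for d in tip_of("top",th)[:1]: print(th,np.round(atz("top",d["at"],z)))
for n in("soap","cup","beaker"):
    d=tip_of("top",n)[0]; print(n,np.round(atz("top",d["at"],0)),d["conf"])
E
```

```text
[221. 190.] fin hue 110.0 88 at z36: [525. 153.]
[217. 151.] fin hue 110.0 118 at z36: [635. 154.]
[174. 285.] fin hue None 0 at z36: [295. 291.]
[172. 149.] fin hue 110.0 110 at z36: [654. 274.]
[169. 246.] fin hue 110.0 110 at z36: [395. 298.]
[131. 260.] fin hue 87.0 501 at z36: [371. 397.]
bucket_floor [ 528. -192.  156.]
counterweight [507. -62. 220.]
tray_floor [ 554. -254.    8.]
rig [ 512. -131.    0.]
soap [543. 276.   0.] 0.87
cup [415. 148.   0.] 0.76
beaker [525. 155.   0.] 0.66
```

View pics/c1.png

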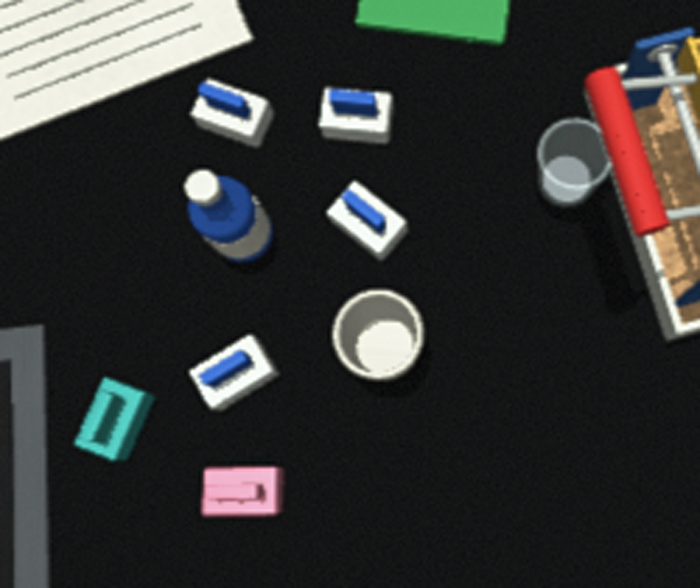

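View pics/c2.png

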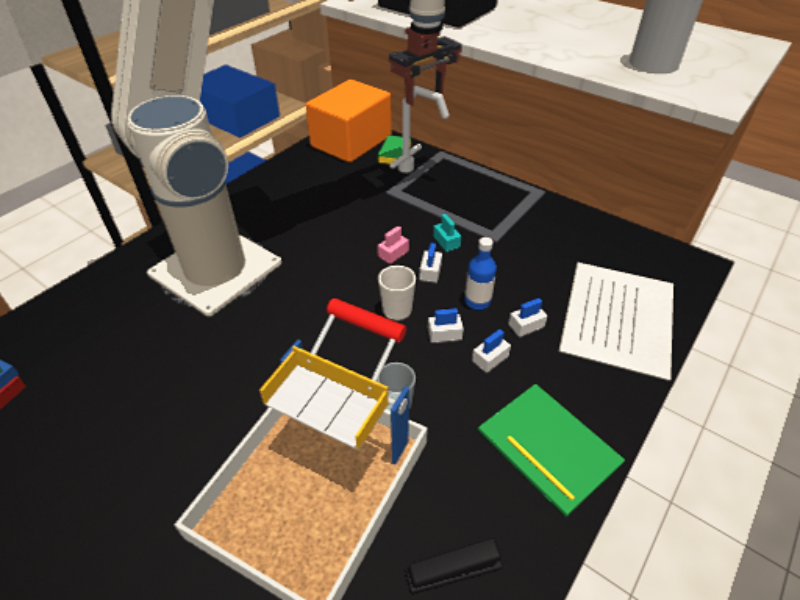

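View pics/top0.png

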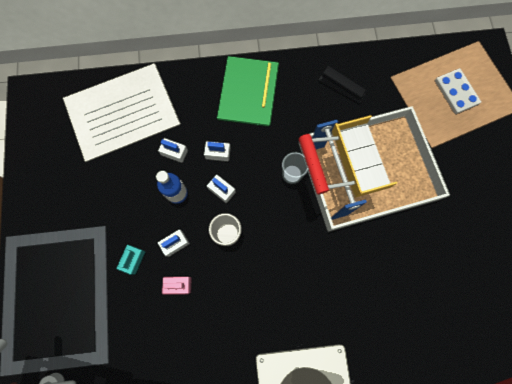

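The four masses are the blue-finned blocks at top pixels (172,149), (217,151), (221,190) and (172,243). The pink (176,286) and turquoise (131,260) blocks are the look-alikes. The bucket is upright and the beaker stands behind the counterweight at (293,167). Next I fit the poses.

```bash
cat > fit.py <<'E'
from h import *
from scipy.optimize import minimize
def box(l,w,z0,z1): return np.array([[sx*l/2,sy*w/2,z] for sx in(-1,1) for sy in(-1,1) for z in(z0,z1)])
def soft(n,pts,S,off):
    m,K,p,Rm=cam(n); c=(pts-p)@Rm; q=np.c_[c[:,0],-c[:,1],-c[:,2]]@K.T; uv=q[:,:2]/q[:,2:]
    uv=((uv-off)*S*16).astype(np.int32); im=np.zeros((60*S,60*S),np.uint8)
    cv2.fillConvexPoly(im,cv2.convexHull(uv),255,shift=4); return im>0
def fitmass(n,mask,img,guess,S=6):
    hsv=cv2.cvtColor(img,cv2.COLOR_BGR2HSV)
    ys,xs=np.nonzero(mask); off=np.array([xs.mean()-30,ys.mean()-30]).round()
    o=off.astype(int); big=lambda a: cv2.resize(a[o[1]:o[1]+60,o[0]:o[0]+60].astype(np.uint8)*255,None,fx=S,fy=S,interpolation=cv2.INTER_LINEAR)>127
    near=cv2.dilate(mask.astype(np.uint8),np.ones((3,3)))>0
    blue=big(near&(hsv[...,1]>110)&(abs(hsv[...,0].astype(int)-110)<12)&(hsv[...,2]>60)); full=big(mask)
    off=off-0.5+0.5/S
    def cost(v):
        Q=np.array([[np.cos(v[2]),-np.sin(v[2]),0],[np.sin(v[2]),np.cos(v[2]),0],[0,0,1]]); t=np.array([v[0],v[1],0])
        F=soft(n,box(44,12,36,70)@Q.T+t,S,off); B=soft(n,box(64,40,0,36)@Q.T+t,S,off)|F
        iou=lambda a,b:(a&b).sum()/max(1,(a|b).sum())
        return -iou(F,blue)-iou(B,full)
    best=None
    for y in np.arange(0,np.pi,np.pi/8):
        sx=np.array([[guess[0],guess[1],y]]+[[guess[0]+8,guess[1],y],[guess[0],guess[1]+8,y],[guess[0],guess[1],y+.25]])
        r=minimize(cost,sx[0],method="Nelder-Mead",options=dict(initial_simplex=sx,maxiter=120))
        if best is None or r.fun<best.fun: best=r
    return best.x,best.fun
E
python3 - <<'E'
from fit import *
img=get_image("top")
for d in silhouettes("top","mass1"):
    if d["conf"]<.3: continue
    a=d["at"]
    if a[1]>275 or a[0]<140: continue
    x,f=fitmass("top",d["pixels"],img,atz("top",a,30)[:2]); print(np.round(a),np.round(x,2),round(f,2))
c=cv2.resize(img[90:245,280:460],None,fx=4,fy=3.8,interpolation=cv2.INTER_CUBIC); c=cv2.resize(img[90:240,285:455],None,fx=4,fy=4,interpolation=cv2.INTER_CUBIC)
cv2.imwrite("pics/rig.png",c)
for n in("soap","cup","beaker"):
    print(n,[(np.round(atz("top",d["at"],0)[:2]),round(d["conf"],2)) for d in tip_of("top",n)[:3]])
E
```

```text
[221. 191.] [533.97 153.65   0.73] -1.65Traceback (most recent call last):
  File "<stdin>", line 7, in <module>
  File "fit.py", line 23, in fitmass
    r=minimize(cost,sx[0],method="Nelder-Mead",options=dict(initial_simplex=sx,maxiter=120))
    res = _minimize_neldermead(fun, x0, args, callback, bounds=bounds,
                               **options)
    fsim[j] = func(sim[j])
              ~~~~^^^^^^^^
    fx = function(np.copy(x), *(wrapper_args + args))
  File "fit.py", line 17, in cost
    F=soft(n,box(44,12,36,70)@Q.T+t,S,off); B=soft(n,box(64,40,0,36)@Q.T+t,S,off)|F
                                              ~~~~^^^^^^^^^^^^^^^^^^^^^^^^^^^^^^^
  File "fit.py", line 5, in soft
    m,K,p,Rm=cam(n); c=(pts-p)@Rm; q=np.c_[c[:,0],-c[:,1],-c[:,2]]@K.T; uv=q[:,:2]/q[:,2:]
             ~~~^^^
  File "h.py", line 5, in cam
    m=camera_model(n); o=np.array(m["orientation"],float)
ValueError: time passes only in moves, steps and waits
```

```bash
sed -i 's/^def cam(n):/import functools\n@functools.lru_cache(None)\ndef cam(n):/' h.py
python3 - <<'E'
from fit import *
img=get_image("top")
c=cv2.resize(img[90:240,285:455],None,fx=4,fy=4,interpolation=cv2.INTER_CUBIC)
cv2.imwrite("pics/rig.png",c)
for d in silhouettes("top","mass1"):
    if d["conf"]<.3: continue
    a=d["at"]
    if a[1]>275 or a[0]<140: continue
    x,f=fitmass("top",d["pixels"],img,atz("top",a,30)[:2]); print(np.round(a),np.round(x,2),round(f,2))
for n in("soap","cup","beaker"):
    print(n,[(np.round(atz("top",d["at"],0)[:2]),round(d["conf"],2)) for d in tip_of("top",n)[:3]])
E
```

```text
[170. 147.] [656.57 276.81   1.04] -1.68
[222. 190.] [533.34 153.89   0.74] -1.67
[172. 244.] [402.29 288.61  -1.13] -1.62
[217. 149.] [640.99 154.62   1.33] -1.68
soap [(array([537., 274.]), 0.95), (array([ 572., -242.]), 0.2)]
cup [(array([537., 284.]), 0.4), (array([390., 298.]), 0.34)]
beaker [(array([562., -51.]), 0.6)]
```

View pics/rig.png

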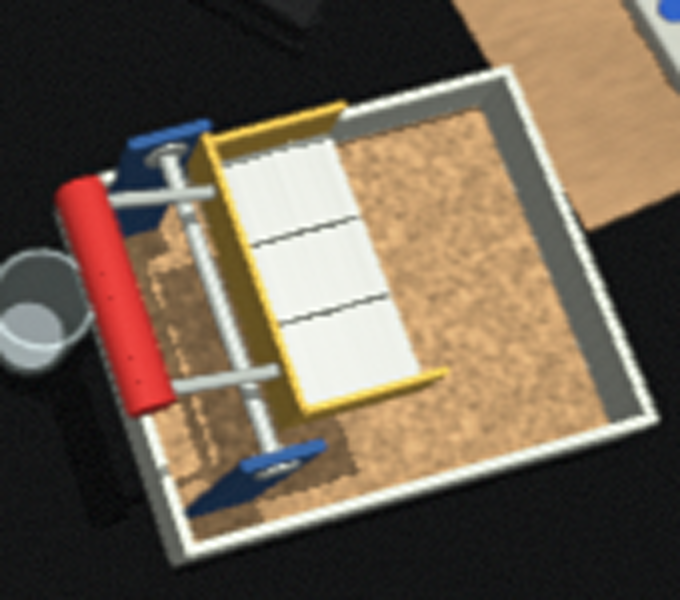

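```bash
python3 - <<'E'
from h import *
from scipy.optimize import least_squares
obs=[((513,68),(280,130,50)),((659,417),(280,-130,50)),((176,564),(-40,-130,50)),
((333,140),(94,80,156)),((418,374),(94,-80,156)),((302,405),(10,-80,156)),((222,163),(10,80,156)),
((78,188),(-75,65,220)),((152,402),(-75,-65,220)),((358,217),(94,26.7,156)),((388,295),(94,-26.7,156))]
uv=np.array([[285+(x+.5)/4-.5,90+(y+.5)/4-.5] for (x,y),_ in obs]); P=np.array([p for _,p in obs],float)
def W(v,P): 
    c,s=np.cos(v[2]),np.sin(v[2]); return np.c_[v[0]+c*P[:,0]-s*P[:,1],v[1]+s*P[:,0]+c*P[:,1],P[:,2]]
f=lambda v:(np.array([proj("top",q) for q in W(v,P)])-uv).ravel()
r=least_squares(f,[512,-131,-1.32],loss="soft_l1"); v=r.x; print(np.round(v,3)); print(np.round(r.fun.reshape(-1,2),1))
for n,p in dict(floor=(52,0,156),s1=(52,-50,156),s3=(52,50,156),cw=(-75,0,220),cwt=(40,0,244),tray=(120,0,8),bstop=(-40,-130,50),bstop2=(-40,130,50)).items(): print(n,np.round(W(v,np.array([p],float))[0]))
print("scene floor",proj("scene",W(v,np.array([(52.,0,156)]))[0]),"cw",proj("scene",W(v,np.array([(-75.,0,220)]))[0]))
o=get_obs(); print(o["t"],R.from_rotvec(o["orientation"]).as_matrix().round(3))
E
```

```text
[ 526.856 -135.173   -1.417]
[[ 0.2 -0.7]
 [-0.1  1.3]
 [ 2.6 -3. ]
 [-1.1 -2.2]
 [ 0.7  1.8]
 [-5.   3.4]
 [-6.8  0.6]
 [ 0.5 -1.7]
 [ 0.2  0.7]
 [ 0.1 -1.2]
 [ 0.3  0.1]]
floor [ 535. -187.  156.]
s1 [ 485. -194.  156.]
s3 [ 584. -179.  156.]
cw [515. -61. 220.]
cwt [ 533. -175.  244.]
tray [ 545. -254.    8.]
bstop [ 392. -116.   50.]
bstop2 [649. -76.  50.]
scene floor [208.16252512 257.64792166] cw [234.34516657 204.43614837]
1.65 [[ 0.244 -0.    -0.97 ]
 [ 0.97  -0.     0.244]
 [-0.    -1.     0.   ]]
```

```bash
python3 - <<'E'
from h import *
from scipy.optimize import least_squares
obs=[((513,68),(280,130,50)),((659,417),(280,-130,50)),((178,564),(-40,-130,50)),
((333,140),(94,80,156)),((418,374),(94,-80,156)),
((78,188),(-75,65,220)),((152,402),(-75,-65,220)),((358,217),(94,26.7,156)),((388,295),(94,-26.7,156))]
uv=np.array([[285+(x+.5)/4-.5,90+(y+.5)/4-.5] for (x,y),_ in obs]); P=np.array([p for _,p in obs],float)
def W(v,P): 
    c,s=np.cos(v[2]),np.sin(v[2]); return np.c_[v[0]+c*P[:,0]-s*P[:,1],v[1]+s*P[:,0]+c*P[:,1],P[:,2]]
f=lambda v:(np.array([proj("top",q) for q in W(v,P)])-uv).ravel()
for m in("linear","soft_l1"):
    r=least_squares(f,[512,-131,-1.32],loss=m); v=r.x; print(np.round(v,3)); print(np.round(r.fun.reshape(-1,2),1).tolist())
g=lambda *p:np.round(W(v,np.array([p],float))[0])
for n,p in dict(floor=(52,0,156),s1=(52,-50,156),s3=(52,50,156),cw=(-75,0,220),cwt=(40,0,244),tray=(120,0,8)).items(): print(n,g(*p))
print("scene floor",proj("scene",g(52,0,156)),"cw",proj("scene",g(-75,0,220)))
print([np.round((proj("top",g(10,y,198))-[284.6,89.6])*4) for y in(80,-80)],"beaker",atz("top",(293,169),30))
E
```

```text
[ 525.445 -134.162   -1.414]
[[-0.3, -0.4], [-0.4, 1.6], [2.0, -2.4], [-1.6, -1.7], [0.5, 2.3], [0.1, -0.9], [-0.0, 1.5], [-0.3, -0.7], [-0.0, 0.6]]
[ 525.353 -134.227   -1.414]
[[-0.2, -0.3], [-0.3, 1.7], [1.9, -2.4], [-1.5, -1.7], [0.5, 2.3], [0.2, -0.9], [-0.0, 1.5], [-0.2, -0.7], [0.0, 0.7]]
floor [ 533. -186.  156.]
s1 [ 484. -193.  156.]
s3 [ 583. -178.  156.]
cw [514. -60. 220.]
cwt [ 532. -174.  244.]
tray [ 544. -253.    8.]
scene floor [207.74815382 257.09308779] cw [234.1988866  203.93594278]
[array([210., 138.]), array([303., 403.])] beaker [562.20400174 -43.7315959   30.        ]
```

```bash
cat > go.py <<'E'
# python3 go.py x y z heading : deltas in the present tool frame, turn to be made AFTER the shift
import sys
from h import *
def go(x,y,z,h):
    o=get_obs(); M=R.from_rotvec(o["orientation"]).as_matrix(); d=M.T@(np.array([x,y,z])-o["ee_pos"])
    th=np.arctan2(M[1,0],M[0,0]); t=(th-h+np.pi)%(2*np.pi)-np.pi
    n=max(1,int(np.ceil(np.linalg.norm(d)/38)))
    print("t",round(o["t"],2),"pos",o["ee_pos"].round(1),"head",round(th,3),"tilt",M[2].round(3),"shift",d.round(1),"n",n,"row",(d/n).round(1),"turn",round(t,3))
if __name__=="__main__": go(*map(float,sys.argv[1:]))
E
python3 go.py 641 154.6 239 1.324
```

```text
t 1.65 pos [152.7 606.1 239.7] head 1.324 tilt [-0. -1.  0.] shift [-318.5    0.7 -583.8] n 18 row [-17.7   0.  -32.4] turn 0.0
```

>>> arm_command(targets=[[-18.7,0,-34.3,0],[-18.7,0,-34.3,0],[-18.7,0,-34.3,0],[-18.7,0,-34.3,0],[-18.7,0,-34.3,0],[-18.7,0,-34.3,0],[-18.7,0,-34.3,0],[-18.7,0,-34.3,0],[-18.7,0,-34.3,0],[-18.7,0,-34.3,0],[-18.7,0,-34.3,0],[-18.7,0,-34.3,0],[-18.7,0,-34.3,0],[-18.7,0,-34.3,0],[-18.7,0,-34.3,0],[-18.7,0,-34.3,0],[-18.7,0,-34.3,0],[0,0,0,0.12],[0,0,0,0.12],[0,0,0,0.12]], gripper=60)

```text
t: 3.32
ee_pos: [641.0, 154.3, 239.3]
orientation: [-1.439, -0.746, 0.746]
ft_force: [0.3, -0.9, -0.2]
width: 53.1
```

>>> arm_command(targets=[[0,0,0,0.12],[0,0,0,0.12],[0,0,0,0.12],[0,0,0,0.12],[0,0,0,0.12],[0,0,0,0.12],[0,0,0,0.12],[0,0,0,0.12],[0,0,0,0.12],[0,0,0,0.12],[0,0,0,0],[0,0,0,0]])

```text
t: 4.32
ee_pos: [640.4, 155.3, 239.7]
orientation: [-1.563, 0.182, -0.182]
ft_force: [0.2, -0.4, 0.2]
width: 52.4
```

```bash
cat > look.py <<'E'
import sys
from fit import *
from go import go
cam("wrist"); img=get_image("wrist"); cv2.imwrite(f"pics/{sys.argv[1]}.png",img)
for d in silhouettes("wrist","mass1"):
    if d["conf"]<.3: continue
    g=atz("wrist",d["at"],30); m=d["pixels"]; ys,xs=np.nonzero(m)
    print(np.round(d["at"]),m.sum(),g.round(),round(d["conf"],2),"bbox",xs.min(),xs.max(),ys.min(),ys.max())
    hsv=cv2.cvtColor(img,cv2.COLOR_BGR2HSV); fm=(m&(hsv[...,1]>110)&(abs(hsv[...,0].astype(int)-110)<12)).astype(np.uint8)
    if fm.sum()<30: continue
    W=np.array([atz("wrist",(x,y),66)[:2] for y,x in zip(*np.nonzero(fm))],np.float32)
    (c,s,a)=cv2.minAreaRect(W); a=np.radians(a)+(np.pi/2 if s[0]<s[1] else 0); print("  fin rect z66",np.round(c,1),np.round(s,1),"yaw",round((a+np.pi/2)%np.pi-np.pi/2,3))
go(*map(float,sys.argv[2:]))
E
python3 look.py w1 641 154.6 239 -0.24
```

```text
[ 8. 23.] 718 [410. 381.  30.] 0.87 bbox 0 18 0 42
[257. 169.] 1688 [644. 153.  30.] 0.76 bbox 238 270 139 193
  fin rect z66 [640.5 157.5] [47.1 10.1] yaw 1.379
[ 41. 107.] 3148 [405. 289.  30.] 0.7 bbox 0 82 74 137
  fin rect z66 [411.4 288.3] [29.1 52.7] yaw -1.115
[177. 185.] 1767 [536. 156.  30.] 0.68 bbox 151 202 156 213
  fin rect z66 [536.8 157.4] [53.5 12.6] yaw 0.766
[244.  64.] 2121 [657. 278.  30.] 0.63 bbox 222 267 32 98
  fin rect z66 [656.3 276. ] [43.7 11.5] yaw 1.097
t 4.42 pos [640.4 155.4 239.7] head -0.233 tilt [ 0. -1.  0.] shift [ 0.7  0.7 -0.6] n 1 row [ 0.7  0.7 -0.6] turn 0.007
```

>>> arm_command(targets=[[0,38,0,0],[0,38,0,0],[0,38,0,0],[0,38,0,0],[0,20,0,0],[0,11,0,0],[0,0,0,0],[0,0,0,0]])

```text
t: 5.08
ee_pos: [640.9, 155.4, 57.1]
orientation: [-1.563, 0.184, -0.185]
ft_force: [-0.0, 0.0, 0.7]
width: 52.4
```

>>> arm_command(targets=[[0,0,0,0],[0,0,0,0],[0,0,0,0],[0,0,0,0],[0,0,0,0],[0,0,0,0],[0,0,0,0],[0,0,0,0]], gripper=0)

```text
t: 5.75
ee_pos: [640.6, 155.3, 57.0]
orientation: [-1.563, 0.185, -0.185]
ft_force: [0.2, 0.2, 3.2]
width: 11.7
```

```bash
python3 go.py 641 155 285 0.157;python3 go.py 484 -193 285 0.157
```

```text
t 5.75 pos [640.6 155.3  57. ] head -0.236 tilt [ 0. -1.  0.] shift [ 6.00e-01 -2.28e+02 -2.00e-01] n 7 row [  0.1 -32.6  -0. ] turn -0.393
t 5.75 pos [640.6 155.3  57. ] head -0.236 tilt [ 0. -1.  0.] shift [ -70.8 -228.1 -375.3] n 12 row [ -5.9 -19.  -31.3] turn -0.393
```

>>> arm_command(targets=[[0,-30,0,0],[0,-39,0,0],[0,-39,0,0],[0,-39,0,-0.098],[0,-39,0,-0.098],[0,-39,0,-0.098],[0,-38,0,-0.099],[-10,0,-16,0],[-20.9,0,-32,0],[-20.9,0,-32,0],[-20.9,0,-32,0],[-20.9,0,-32,0],[-20.9,0,-32,0],[-20.9,0,-32,0],[-20.9,0,-32,0],[-20.9,0,-32,0],[-20.9,0,-32,0],[-10,0,-16,0],[0,0,0,0],[0,0,0,0]])

```text
t: 7.42
ee_pos: [484.2, -193.9, 319.2]
orientation: [-1.567, -0.121, 0.122]
ft_force: [0.0, 0.5, -3.6]
width: 11.6
```

```bash
python3 - <<'E'
from h import *
from go import go
go(484,-193,216,.157)
a=get_image("top"); b=get_image("scene")
for n in("top",):
  d=tip_of(n,"bucket_floor")[:1]
  print(d)
w=get_image("wrist")
cv2.imwrite("pics/p1.png",np.vstack([np.hstack([cv2.resize(b[180:372,140:332],(400,400)),cv2.resize(a[70:262,270:462],(400,400))])]))
cv2.imwrite("pics/pw1.png",w)
E
```

```text
t 7.42 pos [ 484.2 -193.9  319.2] head 0.154 tilt [-0.001 -1.     0.001] shift [  0.  103.2   0.8] n 3 row [ 0.  34.4  0.3] turn -0.003
[{'at': [363.2, 160.0], 'conf': 0.7}]
```

View pics/pw1.png

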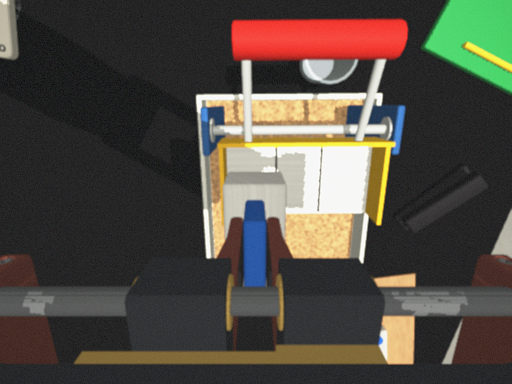

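```bash
python3 - <<'E'
from h import *
v=[525.4,-134.2,-1.414]; c,s=np.cos(v[2]),np.sin(v[2])
def rig(p): d=p[:2]-np.array(v[:2]); return np.round([c*d[0]+s*d[1],-s*d[0]+c*d[1],p[2]],1)
for nm,uv,z,e in [("line2 front",(322,212),156,"94,+25"),("line2 back",(318.5,150),156,"~,+25"),("line1",(276,150),156,"-25"),("floor corner",(368,213),156,"94,80"),
 ("wall top L",(221,142),198,"8,-83"),("wall top R",(394,142),198,"8,83"),("cwL",(233,40),220,"-75,-65"),("cwR",(406,38),220,"-75,65"),("hingeL",(212,130),150,"0,-96"),("hingeR",(387,128),150,"0,96")]:
    print(nm,rig(atz("wrist",uv,z)),"exp",e)
E
```

```text
line2 front [ 93.5  31.2 156. ] exp 94,+25
line2 back [ 20.2  22.2 156. ] exp ~,+25
line1 [ 20.3 -24.7 156. ] exp -25
floor corner [ 94.6  85.5 156. ] exp 94,80
wall top L [  6.1 -80.  198. ] exp 8,-83
wall top R [  5.8  83.4 198. ] exp 8,83
cwL [-76.6 -65.4 220. ] exp -75,-65
cwR [-78.3  70.3 220. ] exp -75,65
hingeL [ -0.7 -95.2 150. ] exp 0,-96
hingeR [ -3.2  97.2 150. ] exp 0,96
```

>>> arm_command(targets=[[0,33,0,0],[0,33,0,0],[0,24,0,0],[0,10,0,0],[0,3,0,0],[0,0,0,0],[0,0,0,0],[0,0,0,0]])

```text
t: 8.28
ee_pos: [486.1, -193.6, 218.3]
orientation: [-1.569, -0.126, 0.122]
ft_force: [0.1, -0.1, -3.4]
width: 11.8
```

```bash
python3 - <<'E'
from h import *
from go import go
go(484,-193,216,.157)
b=get_image("scene")
cv2.imwrite("pics/p2.png",cv2.resize(b[180:330,130:330],(800,600)))
E
```

```text
t 8.28 pos [ 486.1 -193.6  218.3] head 0.157 tilt [ 0.002 -1.    -0.002] shift [-2.   2.3  0.9] n 1 row [-2.   2.3  0.9] turn 0.0
```

View pics/p2.png

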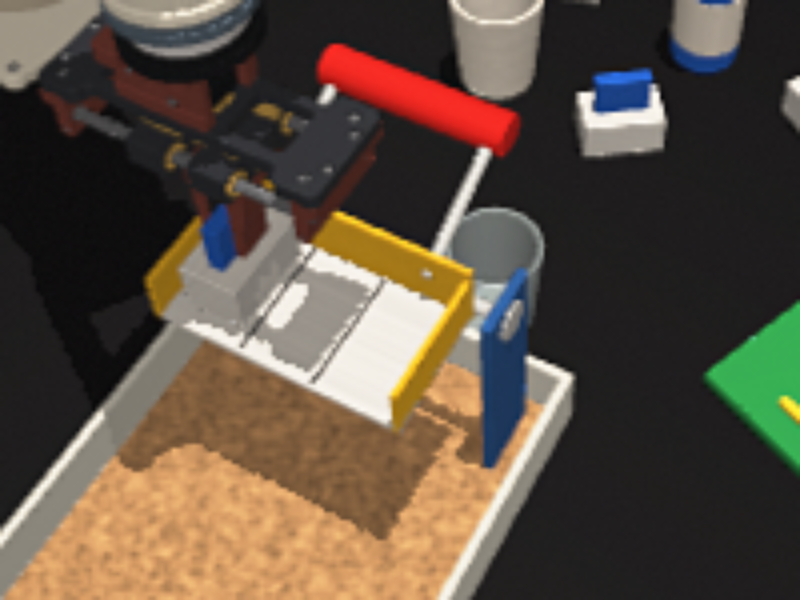

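>>> arm_command(targets=[[-2,1,0,0],[0,0,0,0],[0,0,0,0],[0,0,0,0]])

```text
t: 8.67
ee_pos: [483.0, -193.7, 215.9]
orientation: [-1.567, -0.123, 0.123]
ft_force: [-0.1, 0.0, -3.1]
width: 11.8
```

>>> arm_command(targets=[[0,0,0,0],[0,0,0,0],[0,0,0,0],[0,-10,0,0],[0,-30,0,0],[0,-35,0,0],[0,-35,0,0],[0,0,0,0],[0,0,0,0],[0,0,0,0]], gripper=40)

```text
t: 9.5
ee_pos: [482.7, -193.4, 325.8]
orientation: [-1.567, -0.123, 0.123]
ft_force: [-0.3, 0.5, -0.9]
width: 34.9
```

```bash
python3 - <<'E'
from h import *
from go import go
go(535,155,320,.157)
b=get_image("wrist")
cv2.imwrite("pics/p3.png",b)
E
```

```text
t 9.5 pos [ 482.7 -193.4  325.8] head 0.157 tilt [ 0. -1. -0.] shift [106.2   5.7 336. ] n 10 row [10.6  0.6 33.6] turn 0.0
```

View pics/p3.png

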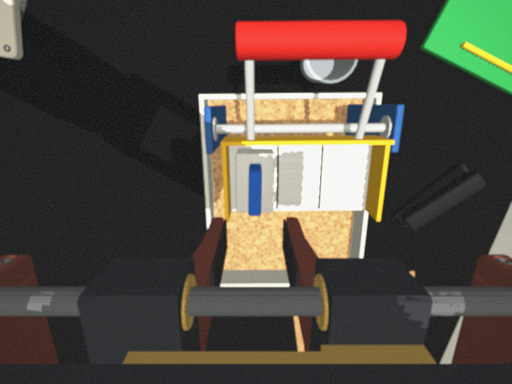

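The first mass stands in the left place at about (255,185), and the bucket is upright. Next is mass B, at bench position (534,155).

>>> arm_command(targets=[[10.6,0,33.6,0],[10.6,0,33.6,0],[10.6,0,33.6,0],[10.6,0,33.6,0],[10.6,0,33.6,0],[10.6,0,33.6,0],[10.6,0,33.6,0],[10.6,0,33.6,0],[10.6,0,33.6,0],[10.6,0,33.6,0],[0,15,0,0.122],[0,15,0,0.122],[0,15,0,0.122],[0,15,0,0.122],[0,15,0,0.122],[0,15,0,0.122],[0,0,0,0.122],[0,0,0,0.122],[0,0,0,0],[0,0,0,0]], gripper=60)

```text
t: 11.22
ee_pos: [534.4, 154.7, 234.4]
orientation: [-1.477, 0.639, -0.636]
ft_force: [0.1, -0.4, -0.9]
width: 52.7
```

```bash
python3 look.py w2 534.5 155.5 57 -0.81
```

```text
[ 29. 128.] 2304 [381. 390.  30.] 0.94 bbox 0 62 103 151
[ 62. 228.] 2570 [293. 289.  30.] 0.87 bbox 26 99 196 254
[257. 169.] 1675 [535. 153.  30.] 0.86 bbox 238 270 141 195
  fin rect z66 [533.9 155.7] [48.6 10.3] yaw 0.76
[252.  22.] 1939 [652. 270.  30.] 0.76 bbox 227 277 0 54
  fin rect z66 [650.8 267.6] [31.9 12.1] yaw 1.096
[108. 169.] 2295 [405. 290.  30.] 0.74 bbox 71 141 146 191
  fin rect z66 [408.4 288.4] [23.  54.9] yaw -1.12
t 11.32 pos [534.8 154.8 235.1] head -0.816 tilt [-0.001 -1.    -0.001] shift [ -0.6 178.1   0.5] n 5 row [-0.1 35.6  0.1] turn -0.006
```

>>> arm_command(targets=[[0,38,0,0],[0,38,0,0],[0,38,0,0],[0,34,0,0],[0,20,0,0],[0,10,0,0],[0,0,0,0],[0,0,0,0]])

```text
t: 11.98
ee_pos: [535.5, 155.0, 58.0]
orientation: [-1.475, 0.639, -0.639]
ft_force: [1.0, -0.1, 0.5]
width: 52.8
```

>>> arm_command(targets=[[0,0,0,0],[0,0,0,0],[0,0,0,0],[0,0,0,0],[0,0,0,0],[0,0,0,0],[0,0,0,0],[0,0,0,0]], gripper=0)

```text
t: 12.65
ee_pos: [535.2, 154.9, 57.9]
orientation: [-1.474, 0.64, -0.64]
ft_force: [-1.8, 0.4, 3.9]
width: 11.9
```

>>> arm_command(targets=[[0,-30,0,0],[0,-39,0,0],[0,-39,0,0],[0,-39,0,-0.122],[0,-39,0,-0.122],[0,-39,0,-0.122],[0,-38,0,-0.122],[0,0,0,-0.122],[0,0,0,-0.122],[0,0,0,-0.122],[0,0,0,-0.119],[0,0,0,0],[0,0,0,0]])

```text
t: 13.73
ee_pos: [534.7, 154.8, 320.1]
orientation: [-1.568, -0.117, 0.119]
ft_force: [1.3, -0.3, -3.1]
width: 11.6
```

```bash
python3 go.py 584 -178 320 0.157
```

```text
t 13.73 pos [534.7 154.8 320.1] head 0.15 tilt [-0.001 -1.    -0.   ] shift [-1.100e+00  2.000e-01 -3.364e+02] n 9 row [ -0.1   0.  -37.4] turn -0.007
```

>>> arm_command(targets=[[0,0,-18,-0.007],[0,0,-37.4,0],[0,0,-37.4,0],[0,0,-37.4,0],[0,0,-37.4,0],[0,0,-37.4,0],[0,0,-37.4,0],[0,0,-37.4,0],[0,0,-37.4,0],[0,0,-19.2,0],[0,0,0,0],[0,33,0,0],[0,33,0,0],[0,23,0,0],[0,10,0,0],[0,2,0,0],[0,0,0,0],[0,0,0,0]])

```text
t: 15.23
ee_pos: [589.9, -177.1, 221.2]
orientation: [-1.568, -0.128, 0.124]
ft_force: [-0.1, -0.3, -2.7]
width: 12.0
```

```bash
python3 - <<'E'
from h import *
from go import go
go(584,-178,217,.157)
b=get_image("scene")
cv2.imwrite("pics/p4.png",cv2.resize(b[180:330,130:330],(600,450)))
E
```

```text
t 15.23 pos [ 589.9 -177.1  221.2] head 0.161 tilt [ 0.002 -1.    -0.001] shift [-6.   4.2  0.1] n 1 row [-6.   4.2  0.1] turn 0.004
```

View pics/p4.png

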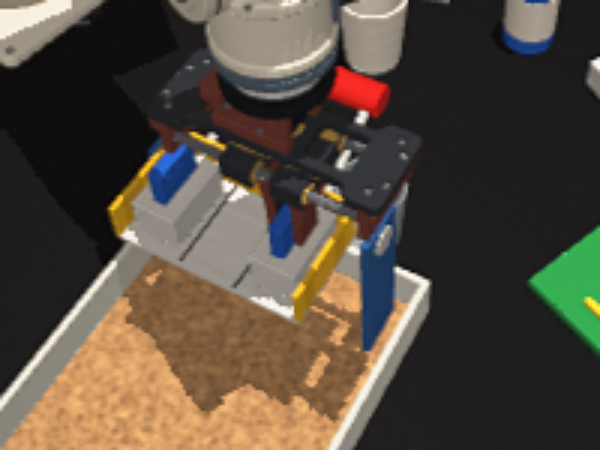

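>>> arm_command(targets=[[-4,0,0,0],[0,2,0,0],[0,0,0,0],[0,0,0,0],[0,0,0,0]])

```text
t: 15.7
ee_pos: [585.0, -177.9, 217.9]
orientation: [-1.567, -0.127, 0.126]
ft_force: [0.4, -0.4, -2.4]
width: 12.0
```

>>> arm_command(targets=[[0,2,0,0],[0,0,0,0],[0,0,0,0]])

```text
t: 15.95
ee_pos: [584.9, -177.8, 215.5]
orientation: [-1.567, -0.126, 0.127]
ft_force: [-0.6, -0.4, -1.9]
width: 11.5
```

>>> arm_command(targets=[[0,0,0,0],[0,0,0,0],[0,0,0,0],[0,-12,0,0],[0,-30,0,0],[0,-35,0,0],[0,-35,0,0],[0,0,0,0]], gripper=40)

```text
t: 16.62
ee_pos: [588.3, -178.9, 336.6]
orientation: [-1.572, -0.136, 0.117]
ft_force: [0.4, -0.5, 1.3]
width: 35.1
```

>>> arm_command(targets=[[0,0,0,0],[0,0,0,0],[0,0,0,0],[0,0,0,0],[0,0,0,0],[0,0,0,0],[0,0,0,0],[0,0,0,0],[0,0,0,0],[0,0,0,0],[0,0,0,0],[0,0,0,0],[0,0,0,0],[0,0,0,0],[0,0,0,0],[0,0,0,0],[0,0,0,0],[0,0,0,0]])

```text
t: 18.12
ee_pos: [585.0, -177.8, 327.7]
orientation: [-1.567, -0.126, 0.126]
ft_force: [0.2, -0.2, -0.4]
width: 34.7
```

```bash
python3 - <<'E'
from h import *
from go import go
go(402,289,320,.44)
b=get_image("scene");w=get_image("wrist")
cv2.imwrite("pics/p5.png",np.hstack([cv2.resize(b[180:330,130:290],(400,375)),cv2.resize(w[:330],(400,375))]))
E
```

```text
t 18.12 pos [ 585.  -177.8  327.7] head 0.161 tilt [-0. -1. -0.] shift [-105.8    7.7  490.1] n 14 row [-7.6  0.5 35. ] turn -0.279
```

View pics/p5.png

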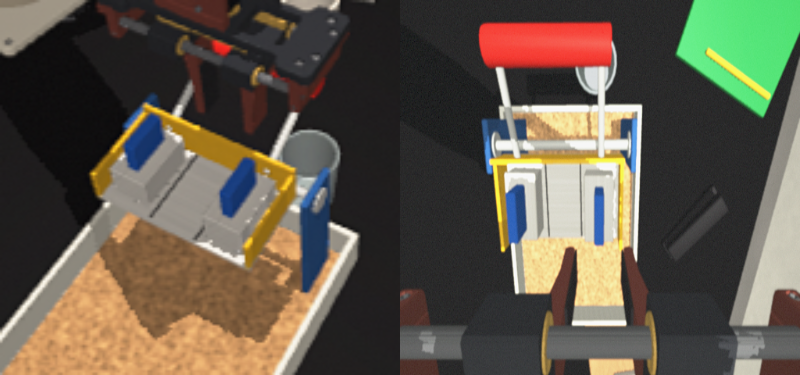

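Both masses stand in the outer places and the bucket has not turned, so a third is needed. I take mass C, at bench position (402,289).

>>> arm_command(targets=[[-7.6,0,35,0],[-7.6,0,35,0],[-7.6,0,35,0],[-7.6,0,35,0],[-7.6,0,35,0],[-7.6,0,35,0],[-7.6,0,35,0],[-7.6,0,35,0],[-7.6,0,35,0],[-7.6,0,35,0],[-7.6,0,35,0],[-7.6,0,35,0],[-7.6,0,35,0],[-7.6,0,35,0],[0,30,0,-0.095],[0,30,0,-0.095],[0,30,0,-0.095],[0,0,0,0],[0,0,0,0],[0,0,0,0]], gripper=60)

```text
t: 19.88
ee_pos: [402.2, 289.2, 239.0]
orientation: [-1.542, -0.348, 0.346]
ft_force: [1.0, 0.0, 0.9]
width: 52.6
```

```bash
python3 look.py w3 402.3 288.6 57 0.44
```

```text
[272.  71.] 2133 [372. 404.  30.] 0.97 bbox 243 301 38 105
[413. 243.] 1629 [649. 288.  30.] 0.91 bbox 384 445 222 266
  fin rect z66 [630.6 287.9] [82.6 25.3] yaw 0.122
[255. 164.] 1659 [402. 294.  30.] 0.84 bbox 239 270 140 192
  fin rect z66 [402.9 291.9] [ 9.5 46.7] yaw -1.131
[178. 133.] 1935 [299. 289.  30.] 0.7 bbox 152 204 102 161
t 19.98 pos [402.6 289.3 239.6] head 0.444 tilt [ 0.003 -1.     0.001] shift [ -1.2 182.6  -0.6] n 5 row [-0.2 36.5 -0.1] turn 0.004
```

>>> arm_command(targets=[[0,38,1,0],[0,38,0,0],[0,38,0,0],[0,38,0,0],[0,20,0,0],[0,10,0,0],[0,0,0,0],[0,0,0,0]])

```text
t: 20.65
ee_pos: [402.0, 290.2, 56.8]
orientation: [-1.542, -0.35, 0.348]
ft_force: [-0.7, 0.1, 0.6]
width: 52.7
```

>>> arm_command(targets=[[0,0,0,0],[0,0,0,0],[0,0,0,0],[0,0,0,0],[0,0,0,0],[0,0,0,0],[0,0,0,0],[0,0,0,0]], gripper=0)

```text
t: 21.32
ee_pos: [400.9, 289.7, 55.7]
orientation: [-1.542, -0.35, 0.35]
ft_force: [-0.9, -0.9, 0.1]
width: 12.2
```

>>> arm_command(targets=[[0,-30,0,0],[0,-39,0,0],[0,-39,0,0],[0,-39,0,0.095],[0,-39,0,0.095],[0,-39,0,0.095],[0,-38,0,0],[0,-15,0,0],[0,0,0,0],[0,0,0,0]])

```text
t: 22.15
ee_pos: [400.6, 289.5, 333.3]
orientation: [-1.567, -0.127, 0.126]
ft_force: [0.1, -0.8, -3.0]
width: 11.6
```

```bash
python3 go.py 534 -186 335 0.157
```

```text
t 22.15 pos [400.6 289.5 333.3] head 0.161 tilt [ 0. -1.  0.] shift [  55.4   -1.7 -490.7] n 13 row [  4.3  -0.1 -37.7] turn 0.004
```

>>> arm_command(targets=[[2,0,-18,0],[4.3,0,-37.7,0],[4.3,0,-37.7,0],[4.3,0,-37.7,0],[4.3,0,-37.7,0],[4.3,0,-37.7,0],[4.3,0,-37.7,0],[4.3,0,-37.7,0],[4.3,0,-37.7,0],[4.3,0,-37.7,0],[4.3,0,-37.7,0],[4.3,0,-37.7,0],[4.3,0,-37.7,0],[2,0,-20,0],[0,0,0,0],[0,0,0,0],[0,0,0,0]])

```text
t: 23.57
ee_pos: [533.2, -184.7, 331.2]
orientation: [-1.565, -0.123, 0.129]
ft_force: [0.7, 0.3, -1.9]
width: 11.6
```

```bash
python3 - <<'E'
from h import *
from go import go
go(534,-186,216,.157)
im=get_image("top"); hsv=cv2.cvtColor(im,cv2.COLOR_BGR2HSV)
w=get_image("wrist"); cv2.imwrite("pics/p6.png",w)
v=[525.4,-134.2,-1.414]; c,s=np.cos(v[2]),np.sin(v[2])
def rig(p): d=p[:2]-np.array(v[:2]); return np.round([c*d[0]+s*d[1],-s*d[0]+c*d[1]],1)
hsv=cv2.cvtColor(w,cv2.COLOR_BGR2HSV); m=((hsv[...,1]>110)&(abs(hsv[...,0].astype(int)-110)<12)&(hsv[...,2]>60)).astype(np.uint8)
n,l,st,ce=cv2.connectedComponentsWithStats(m)
for i in range(1,n):
    if st[i,4]>80: print(st[i],ce[i].round(),rig(atz("wrist",ce[i],222)))
E
```

```text
t 23.57 pos [ 533.2 -184.7  331.2] head 0.161 tilt [-0.004 -1.     0.003] shift [  1.  115.2  -1.7] n 4 row [ 0.3 28.8 -0.4] turn 0.004
[316 105  38  49 822] [338. 122.] [-13.7  74.9]
[156 106  39  49 810] [171. 123.] [-12.2 -74. ]
[194 164  18  50 732] [203. 189.] [ 48.5 -48.6]
[299 167  18  49 721] [307. 191.] [49.9 50.9]
[ 243  203   24   84 1887] [254. 246.] [108.7   0.9]
```

View pics/p6.png

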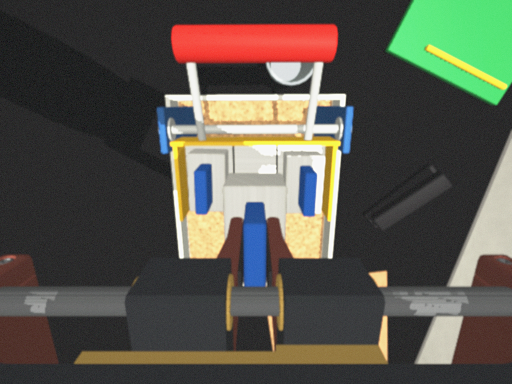

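>>> arm_command(targets=[[0,33,0,0],[0,33,0,0],[0,28,0,0],[0,14,0,0],[0,4,0,0],[0,0,0,0],[0,0,0,0],[0,0,0,0],[0,0,0,0]])

```text
t: 24.42
ee_pos: [535.3, -185.6, 223.2]
orientation: [-1.568, -0.129, 0.125]
ft_force: [0.8, 0.3, -3.2]
width: 11.8
```

>>> arm_command(targets=[[-1,6,0,0],[0,0,0,0],[0,0,0,0],[0,0,0,0]])

```text
t: 24.75
ee_pos: [533.4, -185.7, 215.7]
orientation: [-1.567, -0.126, 0.126]
ft_force: [0.1, -0.9, -2.6]
width: 12.0
```

>>> arm_command(targets=[[0,1.5,0,0],[0,0,0,0]])

```text
t: 24.92
ee_pos: [533.4, -185.7, 214.0]
orientation: [-1.567, -0.126, 0.126]
ft_force: [-0.1, 0.7, -3.4]
width: 11.9
```

>>> arm_command(targets=[[0,0,0,0],[0,0,0,0],[0,-15,0,0],[0,-35,0,0],[0,-38,0,0],[0,-38,0,0],[0,-38,0,0]], gripper=35)

```text
t: 25.5
ee_pos: [533.3, -185.6, 380.3]
orientation: [-1.567, -0.127, 0.126]
ft_force: [1.0, 0.2, -0.5]
width: 30.8
```

>>> arm_command(targets=[[0,0,0,0],[0,0,0,0],[0,0,0,0],[0,0,0,0],[0,0,0,0],[0,0,0,0],[0,0,0,0],[0,0,0,0],[0,0,0,0],[0,0,0,0],[0,0,0,0],[0,0,0,0],[0,0,0,0],[0,0,0,0],[0,0,0,0],[0,0,0,0],[0,0,0,0],[0,0,0,0],[0,0,0,0],[0,0,0,0]], gripper=0)

```text
t: 27.17
ee_pos: [533.5, -185.6, 378.2]
orientation: [-1.567, -0.126, 0.126]
ft_force: [-0.1, -0.3, 1.2]
width: 0.1
```

```bash
python3 - <<'E'
from h import *
from go import go
go(514,-250,375,.157)
b=get_image("scene");w=get_image("wrist"); cv2.imwrite("pics/w7.png",w)
cv2.imwrite("pics/p7.png",np.hstack([cv2.resize(b[180:372,120:330],(400,366)),cv2.resize(w[:340],(400,366))]))
for n in("scene","wrist"):
  for d in tip_of(n,"counterweight")[:2]: print(n,np.round(d["at"]),round(d["conf"],2),atz(n,d["at"],244).round())
E
```

```text
t 27.17 pos [ 533.5 -185.6  378.2] head 0.161 tilt [ 0. -1. -0.] shift [-29.5   3.2 -60.4] n 2 row [-14.8   1.6 -30.2] turn 0.004
scene [206. 231.] 0.9 [ 531. -175.  244.]
wrist [253. 170.] 0.89 [ 530. -171.  244.]
```

View pics/p7.png

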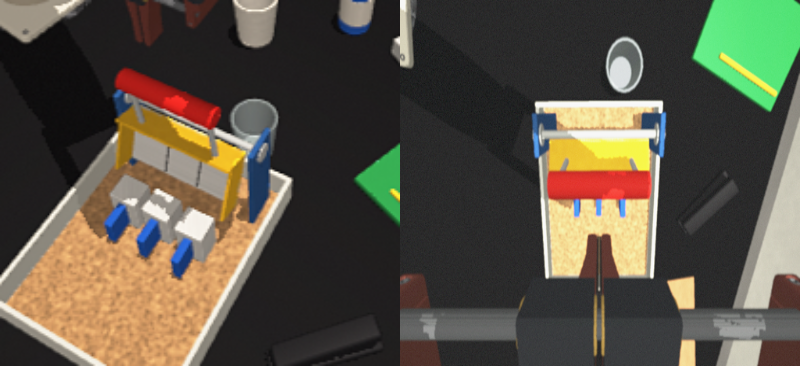

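The third mass tripped the bucket. All three masses lie in the tray, and the counterweight is forward with its front side free. Next is the reset push.

>>> arm_command(targets=[[0,0,-20,0],[0,0,-17,0],[0,0,0,0],[0,30,0,0],[0,35,0,0],[0,35,0,0],[0,18,0,0],[0,4,0,0],[0,0,0,0],[0,0,0,0]])

```text
t: 28.2
ee_pos: [540.1, -222.5, 257.2]
orientation: [-1.568, -0.127, 0.125]
ft_force: [-0.3, 0.6, 0.6]
width: 0.5
```

>>> arm_command(targets=[[0,0,5,0],[0,0,5,0],[0,0,5,0],[0,0,5,0],[0,0,5,0],[0,0,5,0],[0,0,5,0],[0,0,5,0],[0,0,5,0],[0,0,5,0]])

```text
t: 29.03
ee_pos: [531.5, -172.5, 256.5]
orientation: [-1.568, -0.127, 0.126]
ft_force: [0.1, -3.1, 2.4]
width: 0.9
```

Contact is made at about 3 N, so I keep pushing.

>>> arm_command(targets=[[0,0,5,0],[0,0,5,0],[0,0,5,0],[0,0,5,0],[0,0,5,0],[0,0,5,0],[0,0,5,0],[0,0,5,0]])

```text
t: 29.7
ee_pos: [524.6, -132.6, 255.9]
orientation: [-1.567, -0.126, 0.127]
ft_force: [-0.0, -0.3, -0.2]
width: 0.3
```

>>> arm_command(targets=[[0,0,5,0],[0,0,5,0],[0,0,0,0],[0,0,0,0],[0,0,0,0],[0,0,0,0]])

```text
t: 30.2
ee_pos: [523.4, -123.6, 256.2]
orientation: [-1.567, -0.126, 0.126]
ft_force: [0.5, 0.9, 0.8]
width: 0.3
```

```bash
python3 - <<'E'
from h import *
b=get_image("scene")
for n in("scene",):
  for d in tip_of(n,"counterweight")[:2]: print(n,np.round(d["at"]),round(d["conf"],2))
v=[525.4,-134.2,-1.414]; c,s=np.cos(v[2]),np.sin(v[2])
for x,z in((-75,70),(-30,98),(-50,90),(40,94)): print(x,proj("scene",[v[0]+c*x,v[1]+s*x,150+z]).round())
E
```

```text
scene [232. 203.] 0.59
-75 [234. 204.]
-30 [224. 209.]
-50 [228. 205.]
40 [207. 231.]
```

>>> arm_command(targets=[[0,-10,-20,0],[0,-30,-20,0],[0,-38,0,0],[0,-38,0,0],[0,0,0,0],[0,0,0,0],[0,0,0,0],[0,0,0,0],[0,0,0,0],[0,0,0,0],[0,0,0,0],[0,0,0,0]])

```text
t: 31.3
ee_pos: [529.7, -162.8, 371.6]
orientation: [-1.567, -0.126, 0.127]
ft_force: [0.4, -0.4, 0.2]
width: 0.4
```

```bash
python3 - <<'E'
from h import *
b=get_image("scene"); a=get_image("top"); print(get_obs()["t"],get_obs()["ee_pos"].round())
for d in tip_of("scene","counterweight")[:2]: print(np.round(d["at"]),round(d["conf"],2))
cv2.imwrite("pics/p8.png",np.hstack([cv2.resize(b[90:372,110:392],(400,400)),cv2.resize(a[80:320,110:350],(400,400))]))
E
```

```text
31.4 [ 530. -163.  372.]
[230. 203.] 0.58
```

View pics/p8.png

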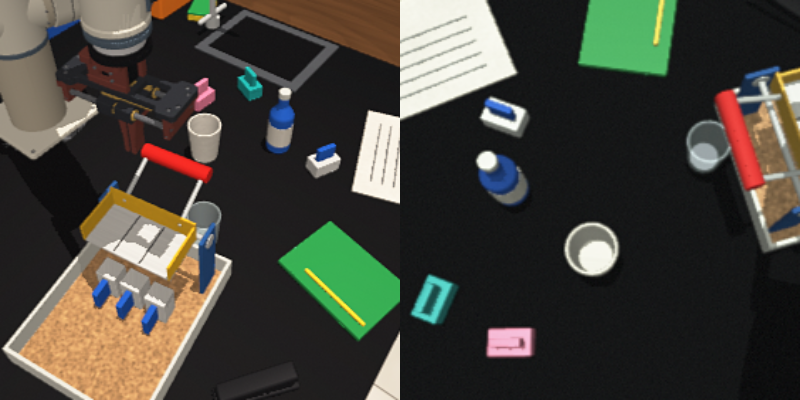

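The bucket is upright and empty, and three masses lie in the tray. The fourth mass, the soap, the cup and the beaker stand where they were. I hand in the job.

```bash
python3 -c "
from workcell import close_job
print(close_job())"
```

```text
the job is handed in; nothing more can be done
None
```

I set three finned masses in the bucket one at a time, letting go of each. It stayed up with one and with two, and tripped by itself after the third. It dumped all three into the tray. I then pushed the counterweight back with shut fingers at about 3 N until the bucket fell upright, and handed in at about 31 s of the 72 s allowed.

**Last checks:** The final pictures show the bucket upright, empty and clear of the arm, with three masses lying in the tray. The fourth mass, the soap, the cup, the beaker and the look-alikes appear unmoved. `tip_of` puts the counterweight within about 4 px of where it should be when upright. The bucket's angle can't be read directly.

**Disagreements:**
- The wrist and top cameras differed by up to about 3 mm on where the masses stood.
- My fit of the rig left a few mm unexplained, mostly at the floor's side edges and one tray corner. Neither affected the grasps or the placing.
- The networks gave some wrong or weak finds for the cup and beaker, so I checked those two against the pictures instead.

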